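# Clamp the green lantern pane: strap over, cam lever down

## Task

The green glass lantern pane lies in the glazing clamp ready to be held. Gently swing the brass clamp strap over until it lies fully home across the pane, then push the red-knobbed cam lever all the way down across the strap to lock it. Nothing is to be picked up: keep the robot off the glass, leave the pane lying between its pins and do not disturb the other things on the counter.

Things in the scene. Friction and masses are not known exactly. Their poses are not given: they have to be found in the camera images.
- clamp: the glazing clamp, fixed to the counter: a dark steel bed 150 (x) by 200 (y) by 22 mm high with a cork pad (top 24 mm up) and eight brass pins 31 mm high round the pane. Origin on the counter under the bed, x pointing away from the robot and y to the left when its yaw is 0; the bed reaches from x = -80 to +70 mm and y = -100 to +100 mm. The strap's hinge is at its left end, the lever at its near right corner
- strap (a joint): angle of the strap, rad: 0 = fully closed, level across the pane (a hard stop); 1.57 = standing upright; up to 2.1 = leaning back to the clamp's +y, away from the pane. It starts between about 1.45 and 1.95. The hinge is stiff with friction (0.16 N m): it stays wherever it is left, and some 1 to 3 N near its end moves it. It must not be slammed shut
- strap_hinge (a point): hinge axis of the strap (the axis runs along the clamp's x), at x = 0, y = +75 mm, z = 42 mm of the clamp, between two brass cheeks that reach 51 mm up
- strap_tip (a point): middle of the free end of the strap. The strap is a flat brass bar 22 mm wide (along the clamp's x), 6 mm thick and 150 mm long from the hinge axis to this end, with a black rubber pad under its middle. Closed, it points from the hinge to the clamp's -y, its top 45 mm above the counter
- lever (a joint): angle of the cam lever, rad: 0 = fully down, level, lying across over the strap's end part (a hard stop); 1.57 = upright; up to 2.1 = leaning to the clamp's -x, away from the strap. It starts between about 1.6 and 1.95. Friction (0.24 N m) keeps it where it is left; 3 to 5 N near the knob moves it
- lever_pivot (a point): pivot of the lever (the axis runs along the clamp's y), at x = -55, y = -55, z = 56 mm of the clamp, in a brass fork that reaches 66 mm up
- lever_knob (a point): centre of the red ball knob (18 mm across) at the lever's end, 83 mm from the pivot. The lever is a round steel bar 10 mm thick; when down it points from the pivot to the clamp's +x
- pane: the green glass pane, 85 by 85 by 6 mm, loose on the cork pad between the pins, fragile: not to be touched by the robot. Origin at the centre of its underside, 24 mm above the counter. The closed strap passes 1.5 mm over it
- bulb: clear glass bulb with brass bayonet cap, 60 mm across, 104 mm long, standing cap down in its wooden rest (top about 112 mm above the counter). Origin at the bottom of the cap. Bystander
- bulb_rest: dark wooden block 70 x 70 x 30 mm with a hole for the bulb. Origin under its centre. Bystander
- shade_ring: hammered brass shade ring, 110 mm across, 42 mm high. Origin at the centre of its underside. Bystander
- bracket: bronze wall bracket lying on its 60 x 100 mm back plate, its arm rising to 91 mm. Origin under the middle of the plate. Bystander
- jar: amber glass jar with brass cap, 54 mm across, 60 mm high. Origin under its centre. Bystander
- screwdriver: screwdriver lying on the counter near the robot's left. Bystander
There are look-alikes about, which are no part of the job. What is meant by the clamp is not purple, and is the larger of those in its own colour.

How it is judged:
By the outcome, as a careful person would: the job done as asked, in the order asked, and still so for the second after the job is handed in, with the robot touching nothing.
It also fails if it takes over 48 s, if anything falls off the work surface, if the arm or the gripper's body presses on something with over 40 N, if the wrist force passes 120 N, or if a joint passes its speed limit or range.

## Robot

A 6-joint arm with a two-finger parallel gripper is mounted at the origin on the work surface. World frame = base frame: x ahead of the robot, y to its left, z up, the work surface at z = 0. Lengths are in m, angles in degrees, forces in N, time in s.
With the tool pointing down it reaches from about 0.375 to 0.975 m from the base axis. Payload 3.8 kg.
Tool frame: the origin (TCP) lies midway between the tips of the shut fingers; the grasp point (between the pads) lies 19 mm behind it (env.grip_point_offset is the distance from the TCP to the grasp point, in m); z points along the fingers, x is the direction in which the jaws open and shut, and the axes are right-handed (so a half turn about z gives the same grasp; the last joint's range is limited). The gripper opens to 88 mm and grips with 3 to 60 N. Pads are 18 mm wide; open, the fingers measure 123 mm over their backs; the gripper's body (75 mm by 187 mm) begins 45 mm behind the grasp point.
Start: joints at [-67.661, 15.12, 91.902, -0, 72.978, -2.114], TCP at [0.279, -0.614, 0.239] pointing down, gripper open.
Joint ranges: [-150.88, 150.88], [-54.13, 125.18], [17.81, 147.31], [-75.09, 255.09], [0, 152.58], [-146.25, 146.25]. Speed limits (degrees/s): [147.25, 147.25, 180, 180, 180, 180].

## Interface

Orientations are given as a 3x3 rotation matrix whose columns are the frame's x, y, z axes.
In Python, from rig import env gives the robot as it stands.
- The arm moves only by the tool jog_arm, never from a script. Its argument "rows" is one flat list of numbers, 7 for each row, row after row: the shift along the tool's x, y, z in cm, then the turn, a rotation vector about the tool's x, y, z in rad, then the closure in counts, from 0 (fully open) to 255 (shut). A call has 1 to 10 rows; each row shifts and turns the commanded pose from where the row before left it, along the tool's axes as they then stand; what a row does not reach is not made up. A row lasts 1/10 s, in which the tool goes at most 50 mm and 8.59 degrees, less where a joint would pass 70% of its speed; a pose out of reach is approached as far as the arm can. A call is refused whole if a number of a shift passes 5 or a number of a turn 0.15, either way. A call with a gripper value outside its range is refused whole. The fingers move at their own pace and stop on an object; "grip_force" is the grip in N (left out, the last holds). Time passes only in rows, so rows that do not move let the fingers close. It gives the time, the measured TCP pose, the force and the opening at its end, in the units of the state.
- env.read_state(): the state, without advancing time (a new reading comes with each control period).
- env.get_image(name): name is "scene" or "top" or "wrist"; returns the picture (384x512x3 uint8, red, green, blue); there is no depth.
- env.calibration(name): a dict with "fx", "fy", "cx", "cy" (pixels), "dist" ([k1, k2, p1, p2, k3] as OpenCV has them; the pictures are not rectified), "rvec" (rotation vector, rad) and "tvec" (3), from world to camera coordinates, as OpenCV has them; the wrist camera has in their place "T_tool_cam" (4x4, takes a point from camera to tool coordinates, whose origin is the TCP and whose axes are the tool frame's). Camera axes: x right, y down, z forward; pixel columns grow to the right and rows downward; lengths in m; the calibration is good to about 2 mm. A picture is of the moment at which its call begins: read the wrist's pose just before it. calibration takes no time and is no camera call.
- env.finish_job(): hands the job in, once; it reports no verdict.
The state is a dict: "time_s": time; "joints": joint angles; "qvel": joint speeds; "joint_efforts": joint torques, N m; "position": TCP position; "ee_rot": TCP orientation; "wrist_force": force on the tool from outside, world axes, zero at the start; "torque": the same for the moment, N m; "opening": finger opening in m.
Only numpy, scipy, OpenCV 4.12 (cv2) and the standard library are available. Lean on these libraries where they do the work, as an engineer would, in place of code of your own. Each camera call takes 0.05 s, during which the arm holds its last target.

## Working session

There is one attempt and no reset: what is moved stays moved. The work goes in short steps, Python scripts to look and compute and a tool call to move; the robot and the scene stay as the last step left them, time stands still between calls to the robot, and variables do not carry over. Pictures are saved under pics/ and viewed, and the job is handed in when it is done.

Besides the shell and the picture viewer there is one more tool, called after ">>>" in YAML: its name, and indented under it one key for each argument. jog_arm: Moves the arm, as the interface text tells. Its arguments: {"type":"object","properties":{"rows":{"type":"array"},"grip_force":{"type":"number"}},"required":["rows"]}

```bash
ls; mkdir -p pics; python3 - <<'E'
from rig import env
import cv2, numpy as np
s=env.read_state();print(s)
for n in("scene","top"):
    im=env.get_image(n);cv2.imwrite(f"pics/{n}0.png",im[:,:,::-1])
    c=env.calibration(n);print(n,c)
print(env.calibration("wrist"))
E
```

```text
pics
{'time_s': 0.0, 'joints': array([-6.76604777e+01,  1.51692204e+01,  9.19798766e+01, -7.01385945e-04,
        7.29769440e+01, -2.11420572e+00]), 'qvel': array([ 0.00353888, -0.07066469, -0.13472346, -0.05086173,  0.00981932,
        0.06371261]), 'joint_efforts': array([ 6.27713471e-04, -5.02114391e+01, -3.56873667e+01,  7.28935422e-02,
        2.95070303e-02, -1.80839875e-04]), 'position': array([ 0.2791507 , -0.61380508,  0.23740025]), 'ee_rot': array([[ 4.13960568e-01, -9.10294420e-01, -8.46969072e-04],
       [-9.10292159e-01, -4.13961428e-01,  2.03027784e-03],
       [-2.19876311e-03, -6.94656614e-05, -9.99997580e-01]]), 'wrist_force': array([-0.29733476,  0.04973542, -0.00807979]), 'torque': array([0.00300182, 0.00014117, 0.01670426]), 'opening': 0.08800637094749067}
scene {'fx': 433.1467066711682, 'fy': 433.1467066711682, 'cx': 245.6389999351828, 'cy': 187.01676584904828, 'dist': array([-0.11616879,  0.        ,  0.        ,  0.        ,  0.        ]), 'rvec': array([ 2.45203816,  0.83404087, -0.23443661]), 'tvec': array([-0.39243035, -0.24323692,  1.35774091])}
top {'fx': 366.8013241251694, 'fy': 366.8013241251694, 'cx': 257.49291195947393, 'cy': 189.66863525266822, 'dist': array([-0.02659378,  0.        ,  0.        ,  0.        ,  0.        ]), 'rvec': array([ 2.1610831 , -2.15064845,  0.17927193]), 'tvec': array([-0.03225495,  0.52801609,  1.03375955])}
{'fx': 297.31062655091523, 'fy': 297.31062655091523, 'cx': 251.20623781079138, 'cy': 191.36746761626975, 'dist': array([0.00809869, 0.        , 0.        , 0.        , 0.        ]), 'T_tool_cam': array([[ 9.99998914e-01, -1.42653317e-03,  3.69450573e-04,
        -2.48681650e-04],
       [ 1.25350432e-03,  9.55284169e-01,  2.95686632e-01,
        -7.76015108e-02],
       [-7.74737073e-04, -2.95685848e-01,  9.55284920e-01,
        -1.46185489e-01],
       [ 0.00000000e+00,  0.00000000e+00,  0.00000000e+00,
         1.00000000e+00]])}
```

View pics/scene0.png

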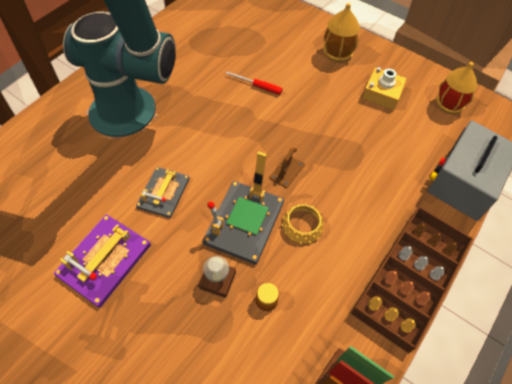

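View pics/top0.png

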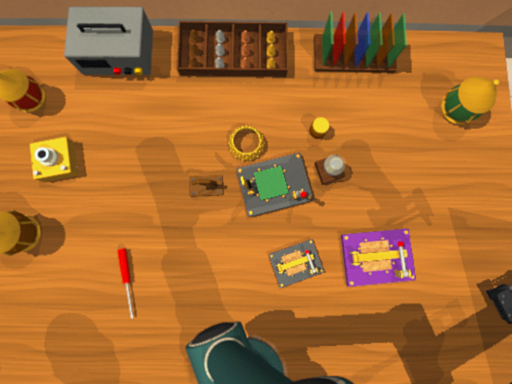

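The target is the grey clamp with the green pane, at top (275,185) and scene (245,220). The small grey and the purple ones are look-alikes. The strap stands up at scene (260,170), and the red knob is at scene (211,205) and top (304,195). Next I'll enlarge both views.

```bash
python3 - <<'E'
import cv2,numpy as np
a=cv2.imread("pics/scene0.png")[135:305,185:345]; b=cv2.imread("pics/top0.png")[110:230,180:360]
cv2.imwrite("pics/sz.png",cv2.resize(a,None,fx=3.5,fy=3.5,interpolation=cv2.INTER_CUBIC)) 
cv2.imwrite("pics/tz.png",cv2.resize(b,None,fx=4,fy=4,interpolation=cv2.INTER_CUBIC)) 
E
```

```text
(no output)
```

View pics/sz.png

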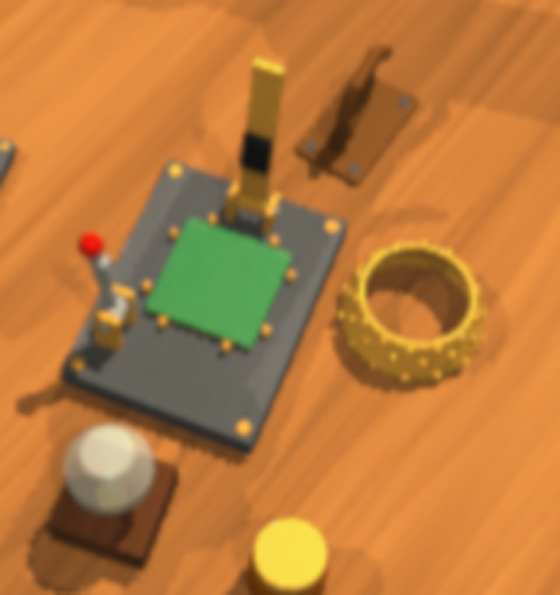

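View pics/tz.png

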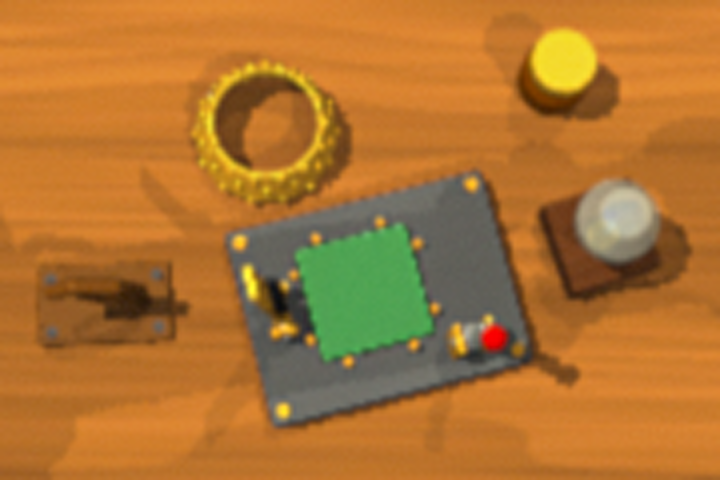

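```bash
cat > h.py <<'E'
import numpy as np,cv2
from rig import env
def cam(n):
    c=env.calibration(n);K=np.array([[c['fx'],0,c['cx']],[0,c['fy'],c['cy']],[0,0,1.]])
    R=cv2.Rodrigues(c['rvec'])[0];return K,c['dist'],R,c['tvec']
def camw(s):
    c=env.calibration('wrist');K=np.array([[c['fx'],0,c['cx']],[0,c['fy'],c['cy']],[0,0,1.]])
    T=np.eye(4);T[:3,:3]=s['ee_rot'];T[:3,3]=s['position'];T=np.linalg.inv(T@c['T_tool_cam'])
    return K,c['dist'],T[:3,:3],T[:3,3]
def ray(C,px):
    K,d,R,t=C;u=cv2.undistortPoints(np.array([[px]],float),K,d)[0,0]
    v=R.T@np.array([u[0],u[1],1]);return -R.T@t,v/np.linalg.norm(v)
def plane(C,px,z):
    o,v=ray(C,px);return o+v*(z-o[2])/v[2]
def tri(l):
    A=np.zeros((3,3));b=np.zeros(3);rs=[ray(C,p) for C,p in l]
    for o,v in rs:
        P=np.eye(3)-np.outer(v,v);A+=P;b+=P@o
    x=np.linalg.solve(A,b);return x,[np.linalg.norm((np.eye(3)-np.outer(v,v))@(x-o))*1e3 for o,v in rs]
def proj(C,p):
    K,d,R,t=C;return cv2.projectPoints(np.array([p],float),cv2.Rodrigues(R)[0],t,K,d)[0][0,0]
E
python3 - <<'E'
from h import *
np.set_printoptions(precision=4,suppress=True)
S=cam('scene');T=cam('top')
ts=[(240,242),(471,184),(518,349),(283,410)]  # +x+y,+x-y,-x-y,-x+y
ss=[(332,227),(244,428),(78,365),(175,171)]
tc=[(p[0]/4+180-.4,p[1]/4+110-.4) for p in ts]; sc=[(p[0]/3.5+185-.4,p[1]/3.5+135-.4) for p in ss]
loc=np.array([[63,93],[63,-93],[-73,-93],[-73,93]])/1e3
for nm,C,pts in(("top",T,tc),("scene",S,sc)):
    P=np.array([plane(C,p,.0235)[:2] for p in pts]);print(nm,P.round(4).tolist(),[np.linalg.norm(P[i]-P[i-1]).round(4) for i in range(4)])
    ey=(P[0]-P[1]+P[3]-P[2]);yaw=np.arctan2(-ey[0],ey[1]);ex=(P[0]-P[3]+P[1]-P[2]);print('yaw',yaw,np.arctan2(ex[1],ex[0]))
    c=P.mean(0);o=c+.005*np.array([np.cos(yaw),np.sin(yaw)]);print('centre',c,'origin',o)
f=lambda p:(p[0]/4+180-.4,p[1]/4+110-.4); g=lambda p:(p[0]/3.5+185-.4,p[1]/3.5+135-.4)
print('knob',tri([(T,f((494,338))),(S,g((91,245)))]))
print('tip?',tri([(T,f((250,281))),(S,g((267,64)))]))
print(T[2].T@-T[3],S[2].T@-S[3])
E
```

```text
top [[0.5891, 0.0236], [0.635, -0.1499], [0.5098, -0.1833], [0.4636, -0.0092]] [np.float64(0.1297), np.float64(0.1794), np.float64(0.1295), np.float64(0.1801)]
yaw 0.2589497408831798 0.2585003354330682
centre [ 0.5494 -0.0797] origin [ 0.5542 -0.0784]
scene [[0.5906, 0.0227], [0.6367, -0.1509], [0.5123, -0.1849], [0.4642, -0.0106]] [np.float64(0.1307), np.float64(0.1796), np.float64(0.129), np.float64(0.1809)]
yaw 0.26429158343108755 0.26177770803391426
centre [ 0.5509 -0.0809] origin [ 0.5558 -0.0796]
knob (array([ 0.503 , -0.1487,  0.1365]), [np.float64(0.2905783289448863), np.float64(0.29057832894493507)])
tip? (array([0.53  , 0.0118, 0.1916]), [np.float64(0.6312831135232481), np.float64(0.6312831135232749)])
[ 0.3733 -0.0075  1.0996] [ 0.8754 -0.5098  1.0151]
```

>>> jog_arm:
  rows: [0, 0, -1.5, 0, 0, 0.082, 255, 0, 0, -1.5, 0, 0, 0.082, 255]
  grip_force: 20

```text
time_s: 0.3
position: [0.279, -0.6136, 0.2673]
ee_rot: [[0.257, -0.967, -0.001], [-0.967, -0.257, 0.003], [-0.003, 0.0, -1.0]]
wrist_force: [0.5, 0.0, 0.1]
opening: 0.0745
```

```bash
cat >> h.py <<'E'
O=np.array([.555,-.079,0]);yaw=.261
L=np.array([[np.cos(yaw),-np.sin(yaw),0],[np.sin(yaw),np.cos(yaw),0],[0,0,1]])
def w(l): return O+L@np.array(l)
def loc(p): return L.T@(np.array(p)-O)
def show(target=None):
    s=env.read_state();np.set_printoptions(precision=4,suppress=True)
    print('t',s['time_s'],'loc',loc(s['position']),'open',s['opening'],'F',s['wrist_force'],'loc axes\n',L.T@s['ee_rot'])
    if target is not None: print('move cm tool',s['ee_rot'].T@(w(target)-s['position'])*100)
E
python3 - <<'E'
from h import *
show((.003,.140,.27))
S=cam('scene');T=cam('top')
for n,z,p in(('bulb',.08,(617,221)),('rest',.03,(600,240)),('bracket',.0,(105,302)),('ring',.042,(266,132))):
  print(n,loc(plane(T,(p[0]/4+179.6,p[1]/4+109.6),z)))
E
```

```text
t 0.3 loc [-0.4046 -0.4453  0.2673] open 0.07446506877212429 F [0.5115 0.0443 0.079 ] loc axes
 [[-0.0016 -1.     -0.0005]
 [-1.      0.0016  0.0032]
 [-0.0032  0.0005 -1.    ]]
move cm tool [-58.5947 -40.6659  -0.0986]
bulb [-0.0045 -0.1723  0.08  ]
rest [-0.0077 -0.1699  0.03  ]
bracket [0.045  0.2001 0.    ]
ring [0.1314 0.0515 0.042 ]
```

>>> jog_arm:
  rows: [-3.6, -2.5, 0, 0, 0, 0, 255, -3.6, -2.5, 0, 0, 0, 0, 255, -3.6, -2.5, 0, 0, 0, 0, 255, -3.6, -2.5, 0, 0, 0, 0, 255, -3.6, -2.5, 0, 0, 0, 0, 255, -3.6, -2.5, 0, 0, 0, 0, 255, -3.6, -2.5, 0, 0, 0, 0, 255, -3.6, -2.5, 0, 0, 0, 0, 255]

```text
time_s: 1.1
position: [0.3977, -0.2825, 0.2683]
ee_rot: [[0.259, -0.966, -0.0], [-0.966, -0.259, 0.0], [-0.0, 0.0, -1.0]]
wrist_force: [0.7, -0.3, -0.2]
opening: 0.0104
```

>>> jog_arm:
  rows: [-3.6, -2.5, 0, 0, 0, 0, 255, -3.6, -2.5, 0, 0, 0, 0, 255, -3.6, -2.5, 0, 0, 0, 0, 255, -3.6, -2.5, 0, 0, 0, 0, 255, -3.6, -2.5, 0, 0, 0, 0, 255, -3.6, -2.5, 0, 0, 0, 0, 255, -3.6, -2.5, 0, 0, 0, 0, 255, -3.6, -2.5, 0, 0, 0, 0, 255, 0, 0, 0, 0, 0, 0, 255, 0, 0, 0, 0, 0, 0, 255]

```text
time_s: 2.1
position: [0.5157, 0.0464, 0.268]
ee_rot: [[0.262, -0.965, -0.002], [-0.965, -0.262, -0.001], [0.0, 0.002, -1.0]]
wrist_force: [0.2, -0.5, -0.1]
opening: 0.0006
```

```bash
python3 - <<'E'
from h import *
show((.003,.140,.17))
im=env.get_image('scene')[:,:,::-1];cv2.imwrite('pics/s1.png',cv2.resize(im[60:310,130:380],None,fx=2.3,fy=2.3))
E
```

```text
t 2.1 loc [-0.0056  0.1313  0.268 ] open 0.0006462318311435632 F [ 0.1526 -0.5048 -0.0874] loc axes
 [[ 0.0045 -1.     -0.0016]
 [-1.     -0.0045 -0.0003]
 [ 0.0002  0.0016 -1.    ]]
move cm tool [-0.869  -0.883   9.8027]
```

View pics/s1.png

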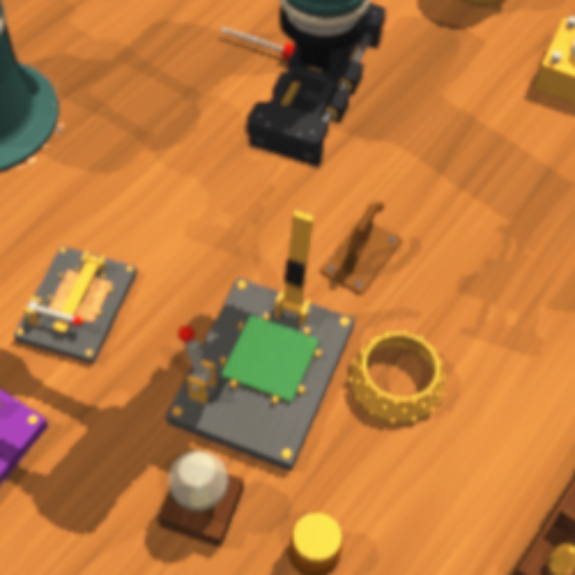

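The gripper shows at crop (290,130), away from the strap tip at (303,215). I'll check that its position is consistent with the state by projecting the TCP.

```bash
python3 - <<'E'
from h import *
s=env.read_state();S=cam('scene')
f=lambda p:(proj(S,p)-[130,60])*2.3
for d in (0,.02,.064,.15): print(d,f(s['position']-d*s['ee_rot'][:,2]))
print('tip',f(w((0,.094,.1915))))
T=cam('top');im=env.get_image('top')[:,:,::-1];cv2.imwrite('pics/t1.png',cv2.resize(im[60:310,130:380],None,fx=2.3,fy=2.3));print((proj(T,s['position'])-[130,60])*2.3)
E
```

```text
0 [312.83882495 138.32278825]
0.02 [313.80904795 124.67726296]
0.064 [316.05428914  93.01054535]
0.15 [320.9317751   23.77492485]
tip [302.20620908 213.91785147]
[222.78686115 277.09352518]
```

View pics/t1.png

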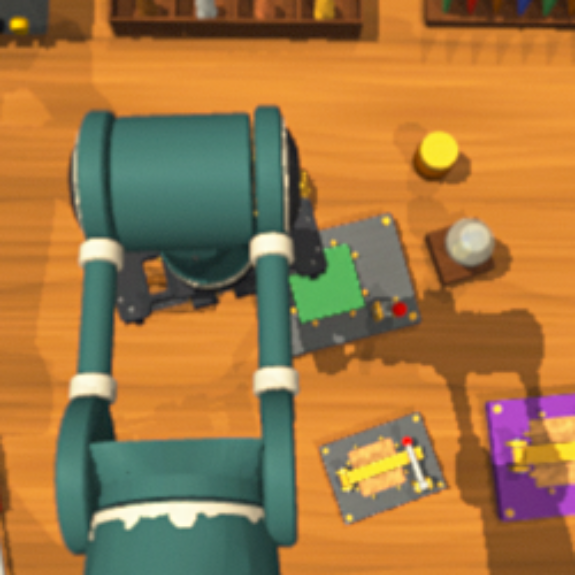

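The projection agrees: the TCP falls inside the black gripper at (313,138). I'll go down behind the strap and check.

>>> jog_arm:
  rows: [-0.9, -0.9, 1, 0, 0, 0, 255, 0, 0, 3, 0, 0, 0, 255, 0, 0, 3, 0, 0, 0, 255, 0, 0, 2.8, 0, 0, 0, 255, 0, 0, 0, 0, 0, 0, 255, 0, 0, 0, 0, 0, 0, 255]

```text
time_s: 2.8
position: [0.522, 0.0562, 0.1702]
ee_rot: [[0.258, -0.966, -0.002], [-0.966, -0.258, 0.0], [-0.0, 0.002, -1.0]]
wrist_force: [1.0, 0.1, -0.3]
opening: 0.0007
```

```bash
python3 - <<'E'
from h import *
show((.003,.140,.17))
im=env.get_image('scene')[:,:,::-1];cv2.imwrite('pics/s2.png',cv2.resize(im[100:250,180:330],None,fx=3.5,fy=3.5))
im=env.get_image('wrist')[:,:,::-1];cv2.imwrite('pics/w2.png',im)
E
```

```text
t 2.8 loc [0.003  0.1391 0.1702] open 0.0006727852245804684 F [ 1.0086  0.1207 -0.303 ] loc axes
 [[ 0.0004 -1.     -0.0016]
 [-1.     -0.0004  0.0004]
 [-0.0004  0.0016 -1.    ]]
move cm tool [-0.0886  0.0002  0.021 ]
```

View pics/s2.png

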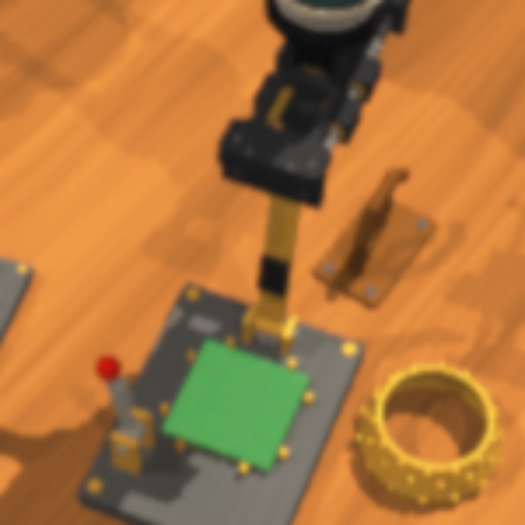

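View pics/w2.png

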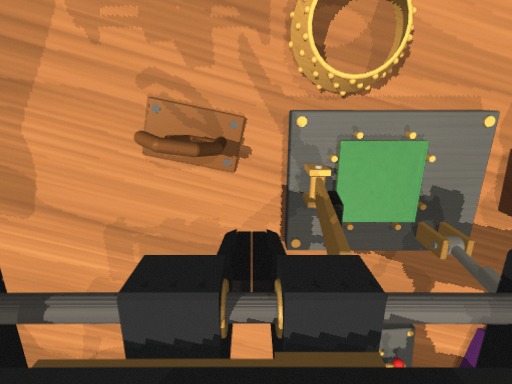

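Fingers sit about 24 mm behind the strap tip, and nothing is touching. Next I'll work out the arc for the push.

```bash
python3 - <<'E'
from h import *
a=np.array([1.66,1.6,1.5,1.4,1.3,1.2,1.1,1.0,.9,.8,.7,.6,.5,.4,.3,.2,.1,.05,0])
for x in a:
    r=.128-.013*(1.66-x)/1.66
    if x>1.55: y=.075-.15*np.cos(x)+.003*np.sin(x);z=.17
    else: y=.075-r*np.cos(x)+.003*np.sin(x);z=.042+r*np.sin(x)+.003*np.cos(x)
    print(x,'TCP y %.1f z %.1f mm'%((y+.0175)*1e3,z*1e3),'tip z %.0f'%(42+150*np.sin(x)))
E
```

```text
1.66 TCP y 108.9 z 170.0 mm tip z 191
1.6 TCP y 99.9 z 170.0 mm tip z 192
1.5 TCP y 86.5 z 168.6 mm tip z 192
1.4 TCP y 74.0 z 166.6 mm tip z 190
1.3 TCP y 61.9 z 163.4 mm tip z 187
1.2 TCP y 50.2 z 159.0 mm tip z 182
1.1 TCP y 39.1 z 153.5 mm tip z 176
1.0 TCP y 28.7 z 147.0 mm tip z 168
0.9 TCP y 19.0 z 139.5 mm tip z 159
0.8 TCP y 10.2 z 131.1 mm tip z 150
0.7 TCP y 2.3 z 121.9 mm tip z 139
0.6 TCP y -4.6 z 112.1 mm tip z 127
0.5 TCP y -10.4 z 101.6 mm tip z 114
0.4 TCP y -15.1 z 90.8 mm tip z 100
0.3 TCP y -18.7 z 79.5 mm tip z 86
0.2 TCP y -21.1 z 68.1 mm tip z 72
0.1 TCP y -22.4 z 56.5 mm tip z 57
0.05 TCP y -22.6 z 50.8 mm tip z 49
0.0 TCP y -22.5 z 45.0 mm tip z 42
```

>>> jog_arm:
  rows: [0.8, -0.2, 0, 0, 0, 0, 255, 0.8, 0, 0, 0, 0, 0, 255, 0.5, 0, 0, 0, 0, 0, 255, 0.5, 0, 0, 0, 0, 0, 255, 0.5, 0, 0, 0, 0, 0, 255, 0.5, 0, 0, 0, 0, 0, 255, 0.5, 0, 0, 0, 0, 0, 255, 0.5, 0, 0, 0, 0, 0, 255, 0.5, 0, 0, 0, 0, 0, 255, 0.15, 0, 0.15, 0, 0, 0, 255]

```text
time_s: 3.9
position: [0.5383, 0.006, 0.1693]
ee_rot: [[0.259, -0.966, 0.0], [-0.966, -0.259, -0.0], [0.0, -0.0, -1.0]]
wrist_force: [-0.3, 1.3, 1.4]
opening: 0.0004
```

```bash
python3 - <<'E'
from h import *
show()
im=env.get_image('scene')[:,:,::-1];cv2.imwrite('pics/s3.png',cv2.resize(im[100:250,180:330],None,fx=3.5,fy=3.5))
E
```

```text
t 3.9 loc [0.0058 0.0864 0.1693] open 0.00040261098122391285 F [-0.3087  1.318   1.4244] loc axes
 [[ 0.0014 -1.      0.0003]
 [-1.     -0.0014 -0.0002]
 [ 0.0002 -0.0003 -1.    ]]
```

View pics/s3.png

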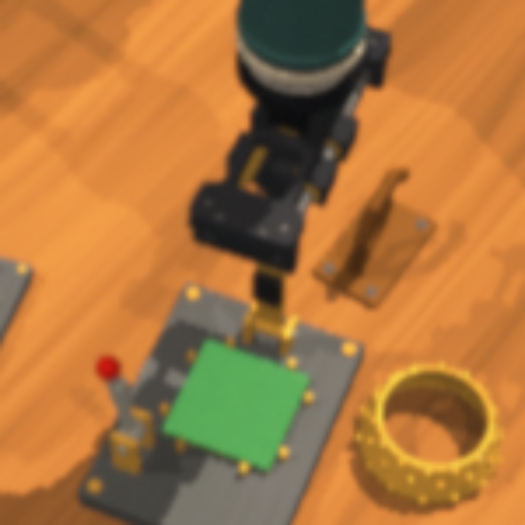

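The strap is in contact, with about 1.3 N along +y. I'll follow the arc.

>>> jog_arm:
  rows: [0.6, 0, 0.1, 0, 0, 0, 255, 0.6, 0, 0.1, 0, 0, 0, 255, 0.6, 0, 0.15, 0, 0, 0, 255, 0.6, 0, 0.15, 0, 0, 0, 255, 0.6, 0, 0.2, 0, 0, 0, 255, 0.6, 0, 0.25, 0, 0, 0, 255, 0.6, 0, 0.25, 0, 0, 0, 255, 0.55, 0, 0.3, 0, 0, 0, 255, 0.5, 0, 0.35, 0, 0, 0, 255, 0.5, 0, 0.35, 0, 0, 0, 255]

```text
time_s: 4.95
position: [0.553, -0.0495, 0.1469]
ee_rot: [[0.26, -0.966, -0.0], [-0.966, -0.26, -0.0], [0.0, 0.0, -1.0]]
wrist_force: [-1.0, -0.5, 1.0]
opening: 0.0002
```

```bash
python3 - <<'E'
from h import *
show()
im=env.get_image('scene')[:,:,::-1];cv2.imwrite('pics/s4.png',cv2.resize(im[100:250,180:330],None,fx=3.5,fy=3.5))
im=env.get_image('wrist')[:,:,::-1];cv2.imwrite('pics/w4.png',im)
E
```

```text
t 4.95 loc [0.0057 0.0291 0.1469] open 0.00016429542946572878 F [-1.0238 -0.5036  1.0435] loc axes
 [[ 0.0017 -1.     -0.    ]
 [-1.     -0.0017 -0.0001]
 [ 0.0001  0.     -1.    ]]
```

View pics/s4.png

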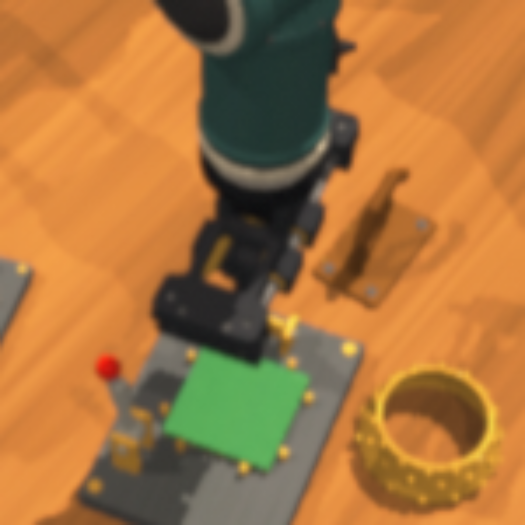

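View pics/w4.png

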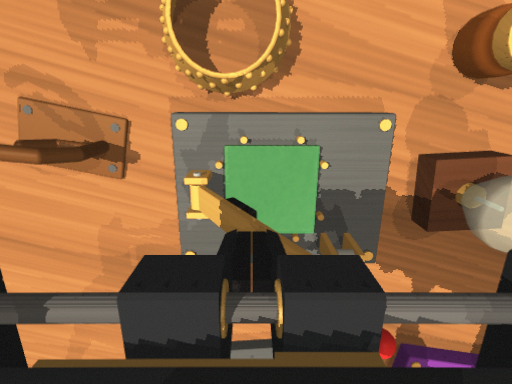

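The strap follows (wrist view: hinge at (198,190), bar running under the fingers at (250,235)), and the knob at (385,345) is clear of the gripper. Continuing.

>>> jog_arm:
  rows: [0.5, 0, 0.35, 0, 0, 0, 255, 0.5, 0, 0.4, 0, 0, 0, 255, 0.45, 0, 0.4, 0, 0, 0, 255, 0.45, 0, 0.45, 0, 0, 0, 255, 0.4, 0, 0.45, 0, 0, 0, 255, 0.4, 0, 0.45, 0, 0, 0, 255, 0.35, 0, 0.5, 0, 0, 0, 255, 0.35, 0, 0.5, 0, 0, 0, 255, 0.3, 0, 0.5, 0, 0, 0, 255, 0.3, 0, 0.55, 0, 0, 0, 255]

```text
time_s: 6.05
position: [0.5634, -0.0879, 0.1013]
ee_rot: [[0.26, -0.966, 0.0], [-0.966, -0.26, -0.0], [0.0, -0.0, -1.0]]
wrist_force: [0.2, 0.4, 0.3]
opening: 0.0001
```

```bash
python3 - <<'E'
from h import *
show()
im=env.get_image('wrist')[:,:,::-1];cv2.imwrite('pics/w5.png',im)
E
```

```text
t 6.05 loc [ 0.0058 -0.0107  0.1013] open 6.901258811039146e-05 F [0.1593 0.418  0.3002] loc axes
 [[ 0.0018 -1.      0.0001]
 [-1.     -0.0018 -0.0001]
 [ 0.0001 -0.0001 -1.    ]]
```

View pics/w5.png

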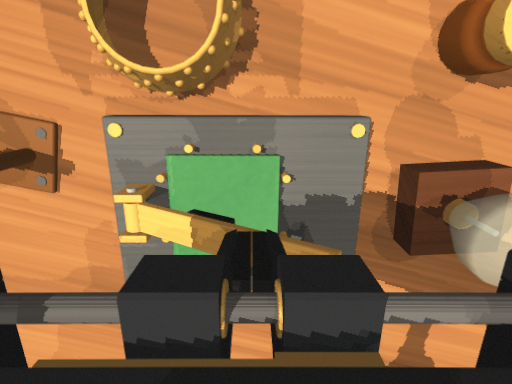

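>>> jog_arm:
  rows: [0.2, 0, 0.45, 0, 0, 0, 255, 0.2, 0, 0.45, 0, 0, 0, 255, 0.2, 0, 0.45, 0, 0, 0, 255, 0.15, 0, 0.4, 0, 0, 0, 255, 0.1, 0, 0.4, 0, 0, 0, 255, 0.1, 0, 0.4, 0, 0, 0, 255, 0.1, 0, 0.4, 0, 0, 0, 255, 0, 0, 0.4, 0, 0, 0, 255]

```text
time_s: 6.9
position: [0.5662, -0.0979, 0.068]
ee_rot: [[0.26, -0.966, 0.0], [-0.966, -0.26, -0.0], [0.0, -0.0, -1.0]]
wrist_force: [-0.3, -0.4, 0.9]
opening: 0.0006
```

>>> jog_arm:
  rows: [0.1, 0, 0.25, 0, 0, 0, 255, 0, 0, 0.25, 0, 0, 0, 255, 0, 0, 0.25, 0, 0, 0, 255, 0, 0, 0.25, 0, 0, 0, 255, 0, 0, 0.2, 0, 0, 0, 255, 0, 0, 0.2, 0, 0, 0, 255, 0, 0, 0.2, 0, 0, 0, 255, 0, 0, 0, 0, 0, 0, 255]

```text
time_s: 7.7
position: [0.5661, -0.0986, 0.0519]
ee_rot: [[0.26, -0.966, -0.0], [-0.966, -0.26, 0.0], [-0.0, 0.0, -1.0]]
wrist_force: [0.2, 0.4, -0.5]
opening: 0.0006
```

```bash
python3 - <<'E'
from h import *
show()
im=env.get_image('wrist')[:,:,::-1];cv2.imwrite('pics/w6.png',im)
E
```

```text
t 7.7 loc [ 0.0056 -0.0218  0.0519] open 0.0005627336120635212 F [ 0.1533  0.4018 -0.4648] loc axes
 [[ 0.0018 -1.     -0.0004]
 [-1.     -0.0018  0.0003]
 [-0.0003  0.0004 -1.    ]]
```

View pics/w6.png

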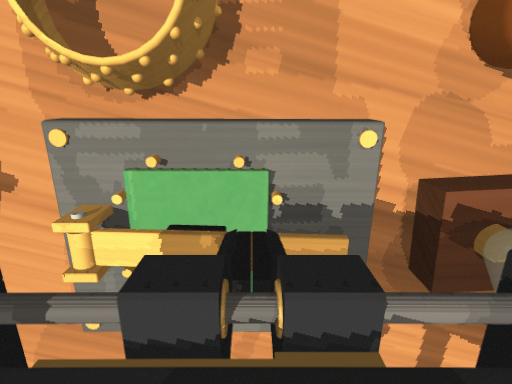

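The strap is nearly level across the pane. I'll ease it down slowly to the stop.

>>> jog_arm:
  rows: [0, 0, 0.1, 0, 0, 0, 255, 0, 0, 0.1, 0, 0, 0, 255, 0, 0, 0.1, 0, 0, 0, 255, 0, 0, 0.1, 0, 0, 0, 255, 0, 0, 0.1, 0, 0, 0, 255, 0, 0, 0.1, 0, 0, 0, 255, 0, 0, 0, 0, 0, 0, 255]

```text
time_s: 8.45
position: [0.5663, -0.0987, 0.046]
ee_rot: [[0.26, -0.966, -0.0], [-0.966, -0.26, 0.0], [-0.0, -0.0, -1.0]]
wrist_force: [-0.6, -0.2, 0.7]
opening: 0.0004
```

>>> jog_arm:
  rows: [0, 0, 0.1, 0, 0, 0, 255, 0, 0, 0, 0, 0, 0, 255]

```text
time_s: 8.65
position: [0.5664, -0.0987, 0.0454]
ee_rot: [[0.26, -0.966, 0.0], [-0.966, -0.26, 0.0], [-0.0, -0.0, -1.0]]
wrist_force: [-0.4, 0.4, 2.0]
opening: 0.0002
```

>>> jog_arm:
  rows: [0, 0, 0.05, 0, 0, 0, 255, 0, 0, 0, 0, 0, 0, 255]

```text
time_s: 8.85
position: [0.5664, -0.0987, 0.0453]
ee_rot: [[0.26, -0.966, 0.0], [-0.966, -0.26, 0.0], [-0.0, -0.0, -1.0]]
wrist_force: [-2.4, -0.3, 5.0]
opening: 0.0003
```

>>> jog_arm:
  rows: [0, 0, 0.05, 0, 0, 0, 255, 0, 0, 0, 0, 0, 0, 255]

```text
time_s: 9.05
position: [0.5664, -0.0987, 0.0453]
ee_rot: [[0.26, -0.966, -0.0], [-0.966, -0.26, 0.0], [-0.0, 0.0, -1.0]]
wrist_force: [-4.3, 0.7, 8.0]
opening: -0.0
```

The strap is at its stop: z = 45.3 mm (expected 45), and the reaction is rising to 8 N. I'll lift off and move round behind the lever.

>>> jog_arm:
  rows: [0, 0, -1, 0, 0, 0, 255, 0, 0, -3, 0, 0, 0, 255, 0, 0, -3, 0, 0, 0, 255, 0, 0, -4, 0, 0, 0, 255, 0, 0, -4, 0, 0, 0, 255, 0.8, 3, -1, 0, 0, 0, 255, 0.8, 3, 0, 0, 0, 0, 255, 0.8, 3, 0, 0, 0, 0, 255, 0.8, 3, 0, 0, 0, 0, 255, 0, 0, 0, 0, 0, 0, 255]

```text
time_s: 10.05
position: [0.4561, -0.1618, 0.2042]
ee_rot: [[0.258, -0.966, -0.001], [-0.966, -0.258, -0.0], [0.0, 0.001, -1.0]]
wrist_force: [-0.6, 0.4, 0.4]
opening: 0.0006
```

```bash
python3 - <<'E'
from h import *
show((-.115,-.054,.12))
for n in('scene','top'):
  im=env.get_image(n)[:,:,::-1];cv2.imwrite(f'pics/{n}7.png',im)
im=env.get_image('wrist')[:,:,::-1];cv2.imwrite('pics/w7.png',im)
a=cv2.imread('pics/scene7.png')[130:290,170:330];cv2.imwrite('pics/s7.png',cv2.resize(a,None,fx=3.5,fy=3.5))
E
```

```text
t 10.05 loc [-0.1169 -0.0545  0.2042] open 0.0005877413860778903 F [-0.6289  0.3861  0.3569] loc axes
 [[-0.0005 -1.     -0.0011]
 [-1.      0.0005 -0.0002]
 [ 0.0002  0.0011 -1.    ]]
move cm tool [-0.0479 -0.2016  8.424 ]
```

View pics/s7.png

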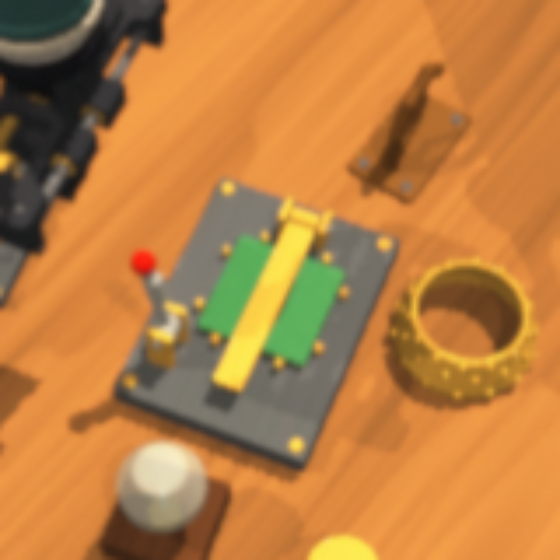

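View pics/w7.png

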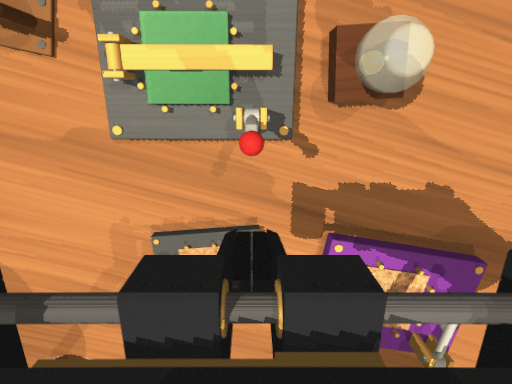

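The strap lies fully across the pane (scene crop: (305,225) to (228,385)). The knob at wrist (251,143) is in line with the fingers. Planning the lever arc.

```bash
python3 - <<'E'
from h import *
for b in [1.73,1.65,1.57,1.5,1.4,1.3,1.2,1.1,1.0,.9,.8,.7,.6,.5,.4,.3,.2,.1,0]:
    r=.065
    face=-.055+.083*np.cos(b)-.009
    px=-.055+r*np.cos(b)-.005*np.sin(b); z=.056+r*np.sin(b)+.005*np.cos(b)
    kx,kz=-.055+.083*np.cos(b),.056+.083*np.sin(b)
    print(b,'TCP x bar %.1f face %.1f z %.1f'%((px-.009)*1e3,(face-.009)*1e3,z*1e3))
T=cam('scene');print('strap tip',loc(plane(T,(228/3.5+170-.4,387/3.5+130-.4),.042)))
E
```

```text
1.73 TCP x bar -79.2 face -86.2 z 119.4
1.65 TCP x bar -74.1 face -79.6 z 120.4
1.57 TCP x bar -68.9 face -72.9 z 121.0
1.5 TCP x bar -64.4 face -67.1 z 121.2
1.4 TCP x bar -57.9 face -58.9 z 120.9
1.3 TCP x bar -51.4 face -50.8 z 120.0
1.2 TCP x bar -45.1 face -42.9 z 118.4
1.1 TCP x bar -39.0 face -35.4 z 116.2
1.0 TCP x bar -33.1 face -28.2 z 113.4
0.9 TCP x bar -27.5 face -21.4 z 110.0
0.8 TCP x bar -22.3 face -15.2 z 106.1
0.7 TCP x bar -17.5 face -9.5 z 101.7
0.6 TCP x bar -13.2 face -4.5 z 96.8
0.5 TCP x bar -9.4 face -0.2 z 91.6
0.4 TCP x bar -6.1 face 3.4 z 85.9
0.3 TCP x bar -3.4 face 6.3 z 80.0
0.2 TCP x bar -1.3 face 8.3 z 73.8
0.1 TCP x bar 0.2 face 9.6 z 67.5
0 TCP x bar 1.0 face 10.0 z 61.0
strap tip [ 0.0015033  -0.07534966  0.042     ]
```

>>> jog_arm:
  rows: [0, -0.2, 1, 0, 0, 0, 255, 0, 0, 3, 0, 0, 0, 255, 0, 0, 3, 0, 0, 0, 255, 0, 0, 1.4, 0, 0, 0, 255, 0, -1, 0, 0, 0, 0, 255, 0, 0, 0, 0, 0, 0, 255]

```text
time_s: 10.8
position: [0.4723, -0.1575, 0.1206]
ee_rot: [[0.261, -0.965, 0.001], [-0.965, -0.261, -0.0], [0.0, -0.001, -1.0]]
wrist_force: [0.4, -0.7, 0.6]
opening: 0.0002
```

The strap tip measures y = -75.3 mm against -75, so it is closed. Pushing the knob.

>>> jog_arm:
  rows: [0, -0.5, 0, 0, 0, 0, 255, 0, -0.5, 0, 0, 0, 0, 255, 0, -0.5, 0, 0, 0, 0, 255, 0, -0.5, 0, 0, 0, 0, 255, 0, -0.5, 0, 0, 0, 0, 255, 0, -0.5, 0, 0, 0, 0, 255, 0, -0.5, 0, 0, 0, 0, 255, 0, -0.5, 0, 0, 0, 0, 255, 0, -0.5, 0, 0, 0, 0, 255, 0, -0.5, 0, 0, 0, 0, 255]

```text
time_s: 11.8
position: [0.5185, -0.1446, 0.1197]
ee_rot: [[0.26, -0.966, -0.001], [-0.966, -0.26, -0.0], [-0.0, 0.001, -1.0]]
wrist_force: [-2.7, -2.3, -1.2]
opening: 0.0005
```

```bash
python3 - <<'E'
from h import *
show()
im=env.get_image('scene')[:,:,::-1];cv2.imwrite('pics/s8.png',cv2.resize(im[130:290,170:330],None,fx=3.5,fy=3.5))
im=env.get_image('wrist')[:,:,::-1];cv2.imwrite('pics/w8.png',im)
E
```

```text
t 11.8 loc [-0.0522 -0.054   0.1197] open 0.0005454055444295247 F [-2.7165 -2.2512 -1.1962] loc axes
 [[ 0.0019 -1.     -0.001 ]
 [-1.     -0.0019  0.0002]
 [-0.0002  0.001  -1.    ]]
```

View pics/s8.png

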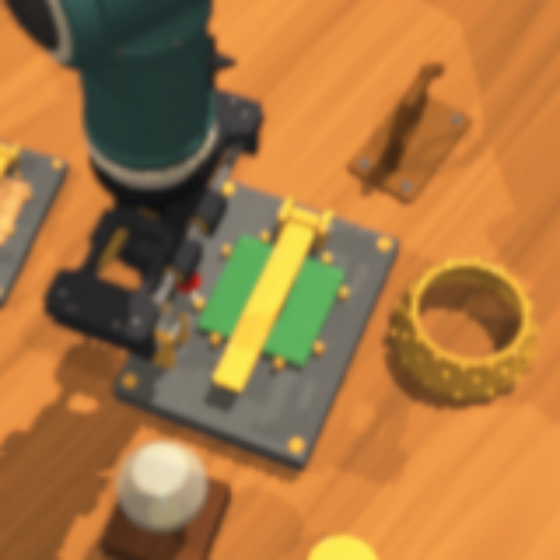

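View pics/w8.png

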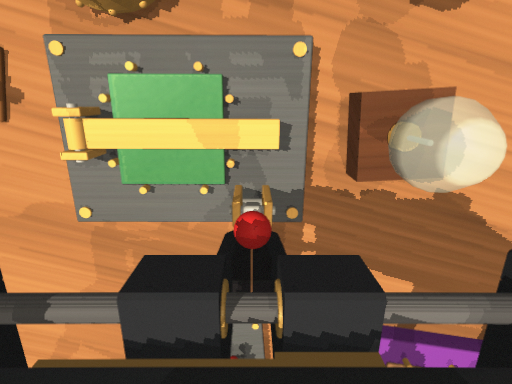

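The knob sits against the fingers (wrist (253,230)) and is moving. Following the arc.

>>> jog_arm:
  rows: [0, -0.35, 0.05, 0, 0, 0, 255, 0, -0.35, 0.1, 0, 0, 0, 255, 0, -0.3, 0.1, 0, 0, 0, 255, 0, -0.3, 0.1, 0, 0, 0, 255, 0, -0.3, 0.15, 0, 0, 0, 255, 0, -0.3, 0.15, 0, 0, 0, 255, 0, -0.3, 0.15, 0, 0, 0, 255, 0, -0.25, 0.2, 0, 0, 0, 255, 0, -0.25, 0.2, 0, 0, 0, 255, 0, -0.25, 0.2, 0, 0, 0, 255]

```text
time_s: 12.9
position: [0.5477, -0.1369, 0.1064]
ee_rot: [[0.26, -0.966, 0.001], [-0.966, -0.26, 0.0], [0.0, -0.001, -1.0]]
wrist_force: [-3.9, -0.9, 1.6]
opening: 0.0007
```

```bash
python3 - <<'E'
from h import *
show()
im=env.get_image('wrist')[:,:,::-1];cv2.imwrite('pics/w9.png',im)
E
```

```text
t 12.9 loc [-0.022  -0.054   0.1064] open 0.0007464585893701163 F [-3.9457 -0.901   1.6494] loc axes
 [[ 0.0018 -1.      0.0008]
 [-1.     -0.0018 -0.0001]
 [ 0.0001 -0.0008 -1.    ]]
```

View pics/w9.png

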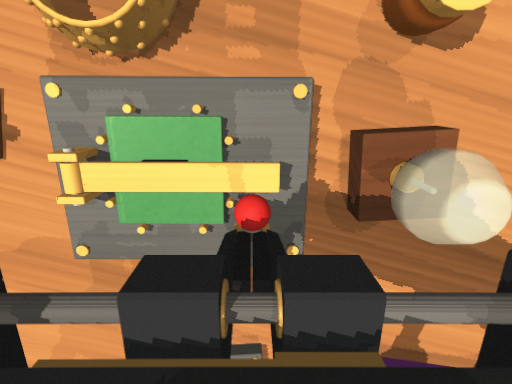

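>>> jog_arm:
  rows: [0, -0.25, 0.2, 0, 0, 0, 255, 0, -0.25, 0.25, 0, 0, 0, 255, 0, -0.2, 0.25, 0, 0, 0, 255, 0, -0.2, 0.25, 0, 0, 0, 255, 0, -0.2, 0.25, 0, 0, 0, 255, 0, -0.2, 0.25, 0, 0, 0, 255, 0, -0.15, 0.3, 0, 0, 0, 255, 0, -0.15, 0.3, 0, 0, 0, 255, 0, -0.15, 0.3, 0, 0, 0, 255, 0, -0.1, 0.3, 0, 0, 0, 255]

```text
time_s: 13.95
position: [0.566, -0.1322, 0.0799]
ee_rot: [[0.26, -0.966, 0.002], [-0.966, -0.26, -0.0], [0.001, -0.002, -1.0]]
wrist_force: [1.5, 0.7, 3.7]
opening: 0.0001
```

```bash
python3 - <<'E'
from h import *
show()
im=env.get_image('wrist')[:,:,::-1];cv2.imwrite('pics/w10.png',im)
E
```

```text
t 13.95 loc [-0.0031 -0.0542  0.0799] open 6.357626775548914e-05 F [1.458  0.6958 3.7193] loc axes
 [[ 0.0017 -1.      0.0019]
 [-1.     -0.0017 -0.0006]
 [ 0.0006 -0.0019 -1.    ]]
```

View pics/w10.png

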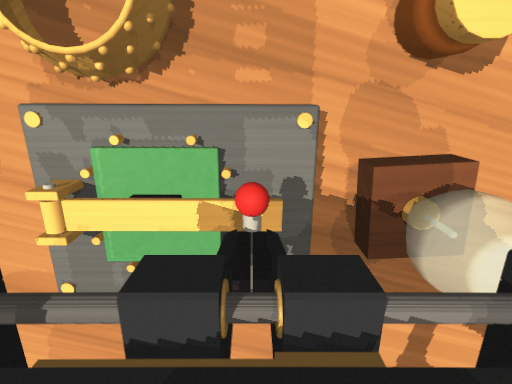

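The fingertips are now on the bar behind the knob (252,200), pressing down with about 3.7 N. Now the rest of the way down.

>>> jog_arm:
  rows: [0, -0.1, 0.3, 0, 0, 0, 255, 0, -0.1, 0.3, 0, 0, 0, 255, 0, -0.1, 0.3, 0, 0, 0, 255, 0, -0.05, 0.3, 0, 0, 0, 255, 0, 0, 0.25, 0, 0, 0, 255, 0, 0, 0.15, 0, 0, 0, 255, 0, 0, 0.1, 0, 0, 0, 255, 0, 0, 0, 0, 0, 0, 255]

```text
time_s: 14.8
position: [0.5682, -0.1314, 0.0626]
ee_rot: [[0.26, -0.966, -0.0], [-0.966, -0.26, -0.0], [0.0, 0.0, -1.0]]
wrist_force: [1.8, 0.1, 2.9]
opening: 0.0004
```

>>> jog_arm:
  rows: [0, 0, 0.1, 0, 0, 0, 255, 0, 0, 0.05, 0, 0, 0, 255, 0, 0, 0, 0, 0, 0, 255]

```text
time_s: 15.1
position: [0.5683, -0.1313, 0.0613]
ee_rot: [[0.26, -0.966, 0.0], [-0.966, -0.26, -0.0], [0.0, -0.0, -1.0]]
wrist_force: [2.6, 0.9, 4.0]
opening: 0.0006
```

>>> jog_arm:
  rows: [0, 0, 0.05, 0, 0, 0, 255, 0, 0, 0, 0, 0, 0, 255]

```text
time_s: 15.3
position: [0.5684, -0.1314, 0.0612]
ee_rot: [[0.26, -0.966, 0.0], [-0.966, -0.26, -0.0], [0.0, -0.0, -1.0]]
wrist_force: [0.9, 0.5, 7.0]
opening: 0.0002
```

>>> jog_arm:
  rows: [0, 0, 0.05, 0, 0, 0, 255, 0, 0, 0.05, 0, 0, 0, 255, 0, 0, 0, 0, 0, 0, 255]

```text
time_s: 15.6
position: [0.5685, -0.1314, 0.061]
ee_rot: [[0.26, -0.966, 0.0], [-0.966, -0.26, -0.0], [0.0, -0.0, -1.0]]
wrist_force: [-0.0, 1.4, 11.2]
opening: 0.0007
```

>>> jog_arm:
  rows: [0, 0, -0.5, 0, 0, 0, 255, 0, 0, -2, 0, 0, 0, 255, 0, 0, -3, 0, 0, 0, 255, 0, 0, -4, 0, 0, 0, 255, 0, 0, -4, 0, 0, 0, 255, 0, 4, -2, 0, 0, 0, 255, 0, 4, 0, 0, 0, 0, 255, 0, 4, 0, 0, 0, 0, 255, 0, 0, 0, 0, 0, 0, 255, 0, 0, 0, 0, 0, 0, 255]

```text
time_s: 16.6
position: [0.4509, -0.1623, 0.2137]
ee_rot: [[0.258, -0.966, -0.002], [-0.966, -0.258, 0.001], [-0.001, 0.002, -1.0]]
wrist_force: [0.1, -0.4, -0.1]
opening: 0.0003
```

```bash
python3 - <<'E'
from h import *
show()
im=env.get_image('scene')[:,:,::-1];cv2.imwrite('pics/s11.png',cv2.resize(im[130:290,170:330],None,fx=3.5,fy=3.5))
im=env.get_image('wrist')[:,:,::-1];cv2.imwrite('pics/w11.png',im)
s=env.read_state();W=camw(s);S=cam('scene')
def red(im,roi):
    h=cv2.cvtColor(np.ascontiguousarray(im),cv2.COLOR_BGR2HSV);m=((h[...,0]<6)|(h[...,0]>174))&(h[...,1]>200)&(h[...,2]>90)
    x0,y0,x1,y1=roi;q=np.zeros_like(m);q[y0:y1,x0:x1]=m[y0:y1,x0:x1];ys,xs=np.nonzero(q);return xs.mean(),ys.mean(),len(xs)
iS=cv2.imread('pics/s11.png')
sc=env.get_image('scene')[:,:,::-1];a=red(sc,(190,180,280,260));b=red(im,(150,0,350,235));print(a,b)
k,res=tri([(S,a[:2]),(W,b[:2])]);print('knob loc',loc(k),res,'expected',(.028,-.055,.056))
g=cv2.inRange(cv2.cvtColor(np.ascontiguousarray(im),cv2.COLOR_BGR2HSV),(50,100,40),(80,255,255));print('pane px',cv2.boundingRect(g))
E
```

```text
t 16.6 loc [-0.1221 -0.0536  0.2137] open 0.0003445465620620919 F [ 0.1418 -0.3672 -0.0854] loc axes
 [[ 0.0004 -1.     -0.0017]
 [-1.     -0.0004  0.0013]
 [-0.0013  0.0017 -1.    ]]
(np.float64(248.17391304347825), np.float64(234.43478260869566), 23) (np.float64(252.02930402930403), np.float64(12.842490842490843), 273)
knob loc [ 0.0298 -0.055   0.0588] [np.float64(0.9584225515094458), np.float64(0.9584225515095597)] expected (0.028, -0.055, 0.056)
pane px (144, 5, 87, 92)
```

View pics/s11.png

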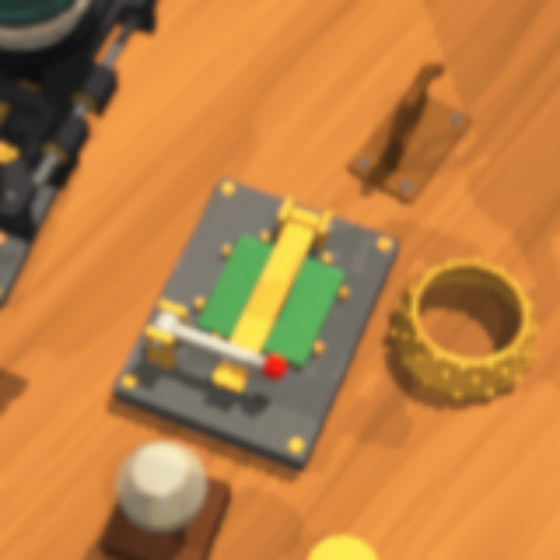

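View pics/w11.png

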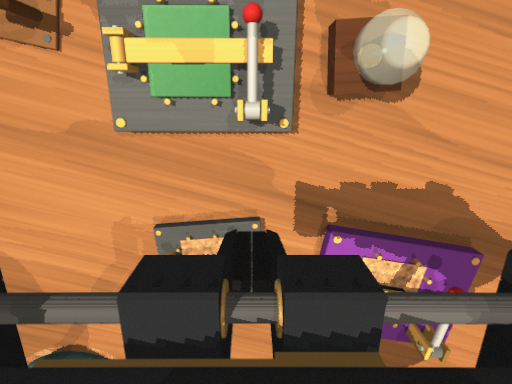

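The lever lies level across the strap, with the knob at about (30,-55,59) mm against the expected (28,-55,56), within the calibration error. The pane is between its pins and the arm is clear. Handing in.

```bash
python3 -c "
from rig import env
print(env.finish_job())"
```

```text
the job is handed in; nothing more can be done
None
```

I swung the brass strap shut with closed fingertips, then pushed the red-knobbed lever down across it, and handed the job in after about 17 s with the arm well clear.

- **Strap:** the fingertips stopped at z = 45.3 mm (expected 45), with the force rising to 8 N. After I let go, its tip measured y = -75.3 mm (expected -75).
- **Lever:** the fingertips stopped on the bar at z = 61.0 mm (expected 61), with the force rising to 11 N. The freed knob measured (30, -55, 59) mm against the expected (28, -55, 56). That is up to 3 mm off, slightly more than the roughly 2 mm calibration error, but the stop height agreed.
- **Rest of the scene:** in the last pictures the pane lies between its pins. The bulb, shade ring and bracket look unmoved; I judged this by eye. The jar was only partly in view and the screwdriver was not in the last pictures. The highest force read during the job was about 11 N.

No check failed.

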